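# Cover the filled well of the topping station

## Robot

A 6-joint arm with a two-finger parallel gripper is mounted at the origin on the work surface. World frame = base frame: x ahead of the robot, y to its left, z up, the work surface at z = 0. Lengths are in m, angles in rad, forces in N, time in s.
With the tool pointing down it reaches from about 0.35 to 0.85 m from the base axis. Payload 8.1 kg.
Tool frame: the origin (TCP) lies on the centre line of the jaws, within the pads' length; the fingertips stand robot.finger_overhang ahead of it and the grasp point (between the pads) lies 5 mm behind it (robot.finger_overhang is the distance from the TCP to the fingertips, in m); z points along the fingers, y is the direction in which the jaws open and shut (so a half turn about z gives the same grasp; the last joint's range is limited). The gripper opens to 93 mm and grips with 3 to 60 N. Pads are 15 mm wide; open, the fingers measure 128 mm over their backs; the gripper's body (75 mm by 188 mm) begins 65 mm behind the grasp point.
Start: joints at [1.205, 0.13, 1.488, -0, 1.523, -0.085], TCP at [0.166, 0.577, 0.233] pointing down, gripper open.
Joint ranges: [-2.96, 2.96], [-0.89, 2.26], [0.02, 2.5], [-1.34, 4.48], [0, 2.73], [-2.66, 2.66]. Speed limits (rad/s): [2.39, 2.39, 2.79, 3.14, 3.14, 3.14].

## Interface

Orientations are given as a rotation vector (axis times angle).
In Python, from plant import robot gives the robot as it stands. The module is installed in compiled form; this text tells all that it offers.
- The arm moves only by the tool carry_out, never from a script. Its argument "commands" is a list that holds one entry, the list of rows, each a list of 4 numbers: the shift along the tool's x, y, z in cm, then the turn about the tool's z in degrees. In form: [[[tx, ty, tz, roll], ...]]. A call has 1 to 20 rows; each row shifts and turns the commanded pose from where the row before left it, along the tool's axes as they then stand; what a row does not reach is not made up. A row lasts 1/12 s, in which the tool goes at most 41.7 mm and 7.16 degrees, less where a joint would pass 70% of its speed; a pose out of reach is approached as far as the arm can. A call is refused whole if a number of a shift passes 4.17 or a number of a turn 7.16, either way. A call with a gripper value outside its range is refused whole. "claw" is the finger opening in cm, from 0 to 9.3, set as the call begins (left out, the last holds). The fingers move at their own pace and stop on an object; "grip_force" is the grip in N (left out, the last holds). Time passes only in rows, so rows that do not move let the fingers close. It gives the time, the measured TCP pose, the force and the opening at its end, in the units of the state.
- robot.read_state(): the state, without advancing time (a new reading comes with each control period).
- robot.read_camera(name): name is "side" or "top" or "wrist"; returns the picture (384x512x3 uint8, red, green, blue); there is no depth.
- robot.camera_params(name): a dict with "mtx" (3x3 intrinsics, pixels), "R" (3x3) and "t" (3): a world point X has camera coordinates R X + t. Camera axes: x right, y down, z forward; pixel columns grow to the right and rows downward; lengths in m; the calibration is good to about 2 mm. A picture is of the moment at which its call begins: read the wrist's pose just before it. camera_params takes no time and is no camera call; for the wrist camera it gives the pose at the moment of the call.
- robot.close_job(): hands the job in, once; it reports no verdict.
The state is a dict: "t": time; "q": joint angles; "dq": joint speeds; "joint_torque": joint torques, N m; "tool_pos": TCP position; "orientation": TCP orientation; "force": force on the tool from outside, world axes, zero at the start; "wrist_torque": the same for the moment, N m; "opening": finger opening in m.
Only numpy, scipy, OpenCV 4.12 (cv2) and the standard library are available. Lean on these libraries where they do the work, as an engineer would, in place of code of your own. Each camera call takes 0.05 s, during which the arm holds its last target.

## Task

One of the two wells of the topping station holds the dish of baked food, the other an empty dish: put the metal cover on the well with the food. The cover is stored in the low rack with its handle out of reach under the shelf, so draw it out by its upright end tab and lay it flat on the worktop, let go, then take it by its handle and seat it fully home over that well's two pins, tab towards the splashback. Do not drop it, and leave the dishes where they are and the jar, spatula and cup undisturbed.

Things in the scene. Friction and masses are not known exactly. Their poses are not given: they have to be found in the camera images.
- station: Fixed metal two-well station, 200 (x) x 280 (y) mm, rim 60 mm above the worktop. Origin: centre of its underside; x points away from the robot, z up. Well openings 126 x 86 mm, 48 mm deep. A white full-width splashback stands along the far (+x) edge, 100 mm high, inner face at x = +95 mm: a seated cover's tab ends 7 mm short of it, no finger fits between.
- well_left (a point): Centre of the left (+y) well's mouth at rim height, axes as the station's. A seated cover has its origin here and its axes along these. Two round 10 mm steel pins stand 14 mm above the rim (upper 6 mm tapered to 4 mm) at x, y = [-74, 0] and [+74, +35] mm from this point, so the cover fits only one way round.
- well_right (a point): The same for the right (-y) well, with its own two pins at [-74, 0] and [+74, +35] mm from this point. The wells are 134 mm apart.
- dish_food: Steel dish 118 x 78 x 30 mm filled with baked golden-brown slices, loose on the floor of one of the two wells (either). Origin: centre of its underside.
- dish_empty: The same steel dish, empty, in the other well. Origin: centre of its underside.
- rack: Low fixed white rack, open on its +x side, facing roughly world -y. Origin: on the worktop, middle of the opening; runs back to x = -150 mm, 150 mm wide. Floor 20 mm high, 134 mm between side walls, shelf 80 to 88 mm high starting at x = 0, trays stacked on it to 153 mm, starting at x = -23 mm. The worktop before the opening is free for about 200 mm.
- cover: Loose flat dark steel cover, 0.28 to 0.46 kg, 176 (x) x 110 (y) x 5 mm. Origin: centre of its underside; z up. Two 14 mm holes at [-74, 0] and [+74, +35] mm. Upright end tab at +x, bridge handle in the middle. It starts on the rack's floor, x axis out of the opening, tab about 65 mm in front of the shelf's edge, handle under the shelf.
- cover_tab (a point): On the cover, middle of the end tab, at [85, 0, 29] mm in the cover's frame. The tab is 6 mm thick (x from 82 to 88 mm), 50 mm wide (y) and its top is 45 mm above the cover's underside.
- cover_handle (a point): On the cover, middle of the black handle bar, at [0, 0, 37] mm in the cover's frame. The bar is 50 mm long in x, 14 mm wide in y, 30 to 44 mm above the cover's underside, on two posts.
- jar: Bystander: glass jar with a steel lid, 64 mm diameter, 110 mm high, standing. Origin: centre of its underside.
- spatula: Bystander: spatula 200 mm long with black handle, lying on the worktop to the right of the station, along its x axis.
- cup: Bystander: steel cup, 72 mm diameter at the rim, 80 mm high, standing. Origin: centre of its underside.
Things that resemble listed ones, but are neither listed nor needed, are in the scene too. Of the things that look like the cover, the smaller one is meant.

How it is judged:
By the outcome, as a careful person would: the job done as asked, in the order asked, and still so for the second after the job is handed in, with the robot touching nothing.
It also fails if it takes over 61 s, if anything falls off the work surface, if the arm or the gripper's body presses on something with over 40 N, if the wrist force passes 120 N, or if a joint passes its speed limit or range.

## Working session

There is one attempt and no reset: what is moved stays moved. The work goes in short steps, Python scripts to look and compute and a tool call to move; the robot and the scene stay as the last step left them, time stands still between calls to the robot, and variables do not carry over. Pictures are saved under pics/ and viewed, and the job is handed in when it is done.

Besides the shell and the picture viewer there is one more tool, called after ">>>" in YAML: its name, and indented under it one key for each argument. carry_out: Moves the arm, as the interface text tells. Its arguments: {"type":"object","properties":{"commands":{"type":"array","items":{"type":"array","items":{"type":"array","items":{"type":"number"}}}},"claw":{"type":"number"},"grip_force":{"type":"number"}},"required":["commands"]}

```bash
mkdir -p pics
python3 - <<'E'
from plant import robot
import cv2,numpy as np
s=robot.read_state()
print(s); print([a for a in dir(robot) if a[0]!='_'], robot.finger_overhang)
for n in ["side","top","wrist"]:
    p=robot.camera_params(n); im=robot.read_camera(n)
    print(n,p)
    cv2.imwrite(f"pics/{n}0.png",im[:,:,::-1])
E
```

```text
{'t': 0.0, 'q': array([ 1.20460511e+00,  1.31154839e-01,  1.48926683e+00, -2.16521800e-05,
        1.52296744e+00, -8.53987808e-02]), 'dq': array([ 9.24013720e-04,  2.20739798e-03, -5.91031679e-04,  1.00298842e-03,
        8.37507097e-05, -1.02907089e-03]), 'joint_torque': array([-1.59922674e-03, -5.59859347e+01, -4.91740358e+01,  7.65606528e-02,
        3.59778351e-02, -2.19912135e-04]), 'tool_pos': array([0.1660654 , 0.57600968, 0.23159802]), 'orientation': array([-4.39565023e-01, -3.11030303e+00,  2.75750054e-03]), 'force': array([ 0.83676532, -0.32984589, -0.28428552]), 'wrist_torque': array([-0.00884386, -0.01349906, -0.01141537]), 'opening': 0.09320969282046389}
['IKError', 'camera_params', 'close_job', 'finger_overhang', 'read_camera', 'read_state'] 0.014
side {'mtx': array([[416.54992597,   0.        , 247.65683445],
       [  0.        , 416.54992597, 190.22740943],
       [  0.        ,   0.        ,   1.        ]]), 'R': array([[ 0.84969944, -0.52683699, -0.02129873],
       [-0.29525023, -0.44194435, -0.84706109],
       [ 0.43685027,  0.72603579, -0.53106861]]), 't': array([-0.38918518,  0.17470422,  1.14272515])}
top {'mtx': array([[384.51293525,   0.        , 262.89406297],
       [  0.        , 384.51293525, 186.72416415],
       [  0.        ,   0.        ,   1.        ]]), 'R': array([[ 0.03016187, -0.99919145,  0.02658402],
       [-0.99375182, -0.03283576, -0.10667305],
       [ 0.10745971, -0.02320046, -0.99393871]]), 't': array([-0.03646842,  0.45689051,  1.14284616])}
wrist {'mtx': array([[307.8195372 ,   0.        , 248.37427419],
       [  0.        , 307.8195372 , 193.89242579],
       [  0.        ,   0.        ,   1.        ]]), 'R': array([[ 0.27649356,  0.96101397, -0.00186157],
       [ 0.93071059, -0.26729135,  0.24966604],
       [ 0.23943497, -0.07076364, -0.96833021]]), 't': array([-0.59918776, -0.02891757,  0.39069384])}
```

View pics/side0.png

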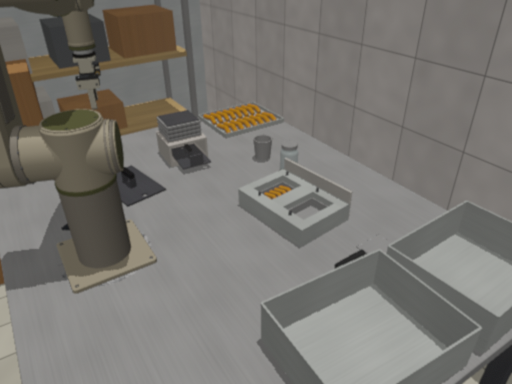

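View pics/top0.png

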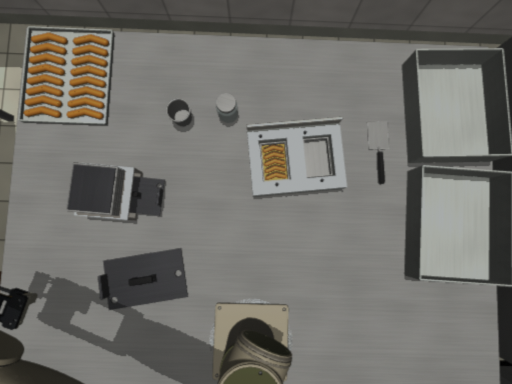

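View pics/wrist0.png

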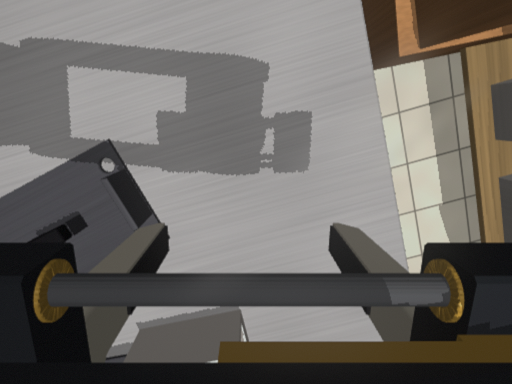

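Run:
```python
import cv2,numpy as np
t=cv2.imread("pics/top0.png"); s=cv2.imread("pics/side0.png")
a=cv2.resize(t[150:235,60:180],None,fx=5,fy=5,interpolation=cv2.INTER_CUBIC)
cv2.imwrite("pics/a.png",a)
cv2.imwrite("pics/b.png",cv2.resize(t[110:205,240:355],None,fx=6,fy=6,interpolation=cv2.INTER_CUBIC))
cv2.imwrite("pics/c.png",cv2.resize(s[100:240,150:360],None,fx=3.8,fy=3.8,interpolation=cv2.INTER_CUBIC))
```

```text
(no output)
```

View pics/a.png

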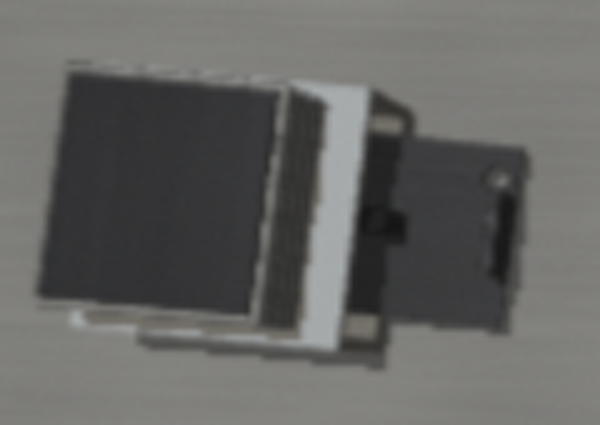

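View pics/b.png

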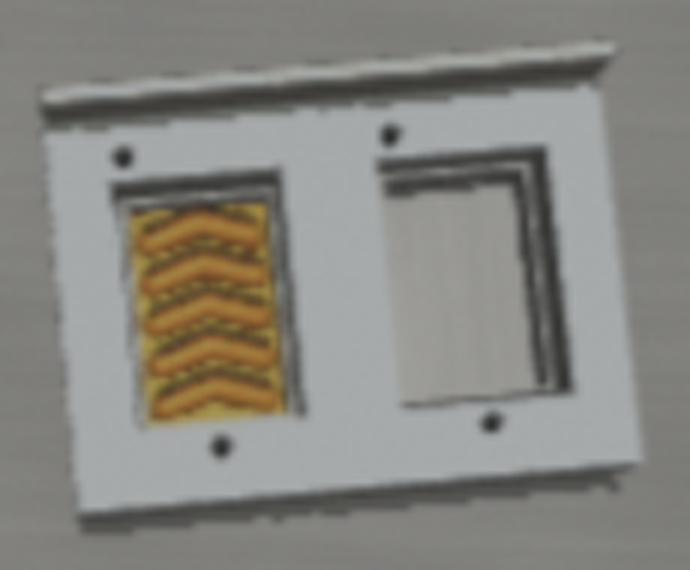

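View pics/c.png

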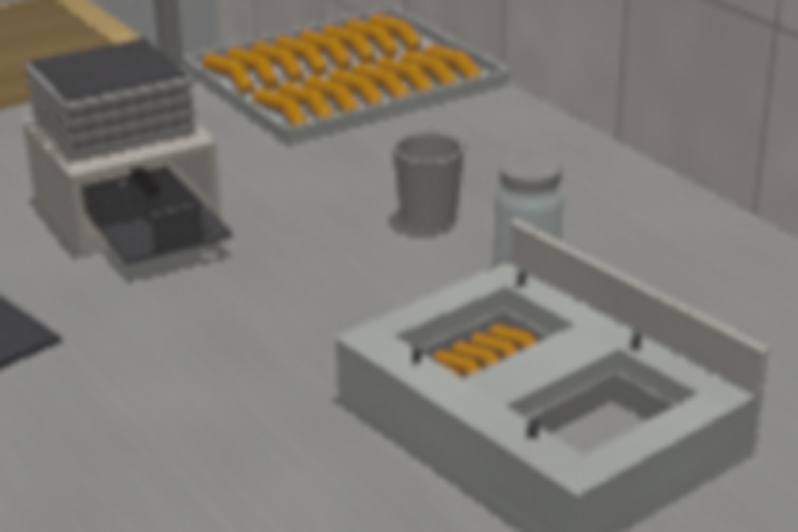

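Top view: two things look like the cover. One is in the rack, with its tab near (160,197). The other lies on the worktop at about (145,278). The rack one is smaller and stored as described, so it is the one meant. The enlarged crop shows its tab, hole and handle partly under the shelf. The food is in the left (+y) well at about (274,161).

```bash
cat > h.py <<'E'
import numpy as np,cv2
from scipy.spatial.transform import Rotation as Ro
def ray(p,u,v):
    d=p['R'].T@np.linalg.inv(p['mtx'])@np.array([u,v,1.]); return -p['R'].T@p['t'],d
def plane(p,u,v,z):
    c,d=ray(p,u,v); return c+d*(z-c[2])/d[2]
def proj(p,X):
    x=p['mtx']@(p['R']@np.asarray(X,float)+p['t']); return x[:2]/x[2]
def tri(obs):
    A=np.zeros((3,3));b=np.zeros(3)
    for p,u,v in obs:
        c,d=ray(p,u,v);d/=np.linalg.norm(d);M=np.eye(3)-np.outer(d,d);A+=M;b+=M@c
    return np.linalg.solve(A,b)
def fit2(loc,wor):
    loc=np.array(loc,float)[:,:2];wor=np.array(wor,float)[:,:2]
    a=loc-loc.mean(0);b=wor-wor.mean(0)
    th=np.arctan2((a[:,0]*b[:,1]-a[:,1]*b[:,0]).sum(),(a*b).sum())
    R=np.array([[np.cos(th),-np.sin(th)],[np.sin(th),np.cos(th)]])
    t=wor.mean(0)-R@loc.mean(0)
    return th,t,wor-(loc@R.T+t)
E
python3 - <<'E'
from plant import robot
from h import *
np.set_printoptions(precision=4,suppress=True)
p=robot.camera_params("top")
# pins (crop b px/6+off), mean visible height ~0.067
pins=[plane(p,240+u/6,110+v/6,0.068)for u,v in[(221,447),(122,157),(490,422),(389,134)]]
loc=[(-.074,.067),(.074,.102),(-.074,-.067),(.074,-.032)]
th,t,r=fit2(loc,pins);print("station",th,np.degrees(th),t);print(r)
a=[plane(p,60+u/5,150+v/5,.025)for u,v in[(526,148),(505,330)]]
print("front corners",a)
print("tab top",[plane(p,60+u/5,150+v/5,.065)for u,v in[(508,195),(497,282)]])
print("jar",plane(p,227,103,.11),"cup",plane(p,179,108,.08))
s=robot.read_state(); print(Ro.from_rotvec(s['orientation']).as_matrix())
w=robot.camera_params("wrist");print(-w['R'].T@w['t']-s['tool_pos'], w['R'][2])
E
```

```text
station 0.12289454096092675 7.041338522258723 [ 0.5428 -0.1186]
[[-0.0001 -0.0005]
 [-0.0001 -0.0006]
 [ 0.0002  0.0008]
 [-0.      0.0003]]
front corners [array([0.4697, 0.2738, 0.025 ]), array([0.3597, 0.2801, 0.025 ])]
tab top [array([0.4371, 0.2734, 0.065 ]), array([0.3863, 0.2768, 0.065 ])]
jar [0.6871 0.0904 0.11  ] cup [0.6764 0.2329 0.08  ]
[[-0.9608  0.2771 -0.0006]
 [ 0.2771  0.9608 -0.0013]
 [ 0.0002 -0.0014 -1.    ]]
[-0.067   0.0196  0.1527] [ 0.2395 -0.0706 -0.9683]
```

>>> carry_out:
  commands:
    - [[-2.08, -1.68, -0.11, 0], [-2.08, -1.68, -0.11, 0], [-2.08, -1.68, -0.11, 0], [-2.08, -1.68, -0.11, 0], [-2.08, -1.68, -0.11, 0], [-2.08, -1.68, -0.11, 0], [-2.08, -1.68, -0.11, 0], [-2.08, -1.68, -0.11, 0], [-2.08, -1.68, -0.11, 0], [-2.08, -1.68, -0.11, 0], [-2.08, -1.68, -0.11, 0], [-2.08, -1.68, -0.11, 0], [-2.08, -1.68, -0.11, 0], [-2.08, -1.68, -0.11, 0], [-2.08, -1.68, -0.11, 0], [-2.08, -1.68, -0.11, 0]]

```text
t: 1.48
tool_pos: [0.4119, 0.2248, 0.2501]
orientation: [-0.44, -3.111, 0.0]
force: [0.1, -1.0, 0.3]
opening: 0.0931
```

>>> carry_out:
  commands:
    - [[0, 0, 0, 7], [0, 0, 0, 7], [0, 0, 0, 7], [0, 0, 0, 7], [0, 0, 0, 7], [0, 0, 0, 7], [0, 0, 0, 7], [0, 0, 0, 7], [0, 0, 0, 7], [0, 0, 0, 7], [0, 0, 0, 7], [0, 0, 0, 0], [0, 0, 0, 0]]

```text
t: 2.57
tool_pos: [0.4114, 0.226, 0.25]
orientation: [-2.276, -2.165, 0.001]
force: [0.3, -0.5, 0.4]
opening: 0.0926
```

Run:
```python
from plant import robot
from h import *
import pickle
s=robot.read_state();p=robot.camera_params("wrist");im=robot.read_camera("wrist")
print(s['t'],s['tool_pos'],s['q'],Ro.from_rotvec(s['orientation']).as_matrix()[:,0])
pickle.dump((p,s),open("w1.pkl","wb"))
cv2.imwrite("pics/w1.png",im[:,:,::-1])
```

```text
2.5667 [0.41138524 0.22596283 0.25003622] [ 3.92981103e-01 -2.36547321e-01  1.81064827e+00  1.49254714e-06
  1.56787320e+00  4.42982371e-01] [ 4.99804122e-02  9.98750185e-01 -1.62173900e-04]
```

View pics/w1.png

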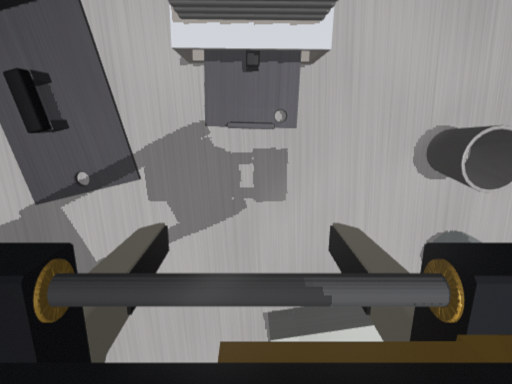

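Run:
```python
import cv2
i=cv2.imread("pics/w1.png");cv2.imwrite("pics/w1c.png",cv2.resize(i[30:140,190:320],None,fx=5,fy=5,interpolation=cv2.INTER_CUBIC))
```

```text
(no output)
```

View pics/w1c.png

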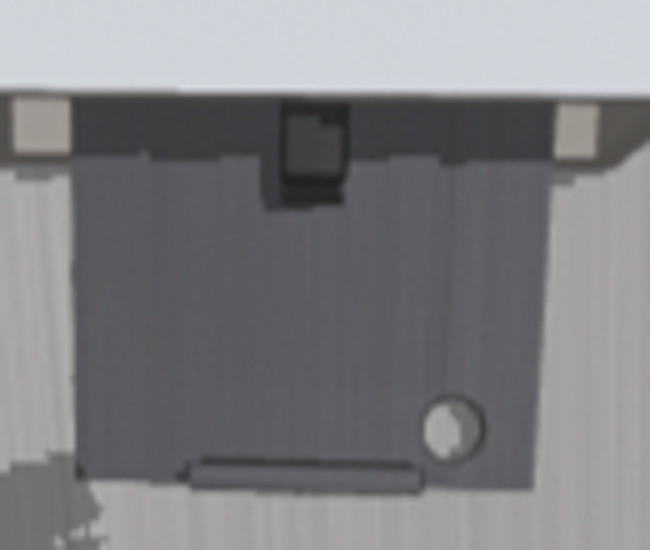

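Run:
```python
from h import *
import pickle
p,s=pickle.load(open("w1.pkl","rb"))
f=lambda u,v,z:plane(p,190+u/5,30+v/5,z)
print("tab c",f(306,477,.065),"ends",f(188,472,.065),f(423,481,.065))
print("hole",f(454,429,.025)); print("corners",f(79,480,.025),f(531,489,.025))
print("shelf edge",f(20,97,.08),f(600,97,.08), "floor edge",f(12,153,.02),f(595,156,.02))
loc=[(.085,-.025),(.085,.025),(.074,.035),(.088,-.055),(.088,.055)]
W=[f(188,476,.065),f(423,481,.065),f(454,429,.025),f(79,480,.025),f(531,489,.025)]
th,t,r=fit2(loc,W);print(np.degrees(th),t,r)
R=np.array([[np.cos(th),-np.sin(th)],[np.sin(th),np.cos(th)]])
tab=R@[.085,0]+t;M=Ro.from_rotvec(s['orientation']).as_matrix()
print("tab",tab,"x axis",R[:,0])
d=np.r_[tab,.044]-s['tool_pos'];print("tool delta cm",100*M.T@d)
xa=np.degrees(np.arctan2(M[1,0],M[0,0]));print("tool x yaw",xa,"want",np.degrees(th)+180)
```

```text
tab c [0.41632417 0.28360266 0.065     ] ends [0.39113386 0.28589342 0.065     ] [0.44134429 0.28152859 0.065     ]
hole [0.45228262 0.29163149 0.025     ]
corners [0.36218681 0.28421047 0.025     ] [0.47042882 0.27675212 0.025     ]
shelf edge [0.36441782 0.35845332 0.08      ] [0.47630376 0.352917   0.08      ] floor edge [0.35223349 0.35842699 0.02      ] [0.4867355  0.35112896 0.02      ]
-94.02372423599448 [0.4223757  0.36812039] [[-3.94429294e-04 -2.55336183e-05]
 [-5.38058319e-06 -4.70769991e-05]
 [ 1.85738806e-04 -2.15372793e-04]
 [ 8.50461294e-04  1.38468947e-05]
 [-6.36390223e-04  2.74136516e-04]]
tab [0.41641129 0.28332991] x axis [-0.07016953 -0.99753508]
tool delta cm [ 5.75799951  0.22236803 20.60261289]
tool x yaw 87.13513968239805 want 85.97627576400552
```

>>> carry_out:
  commands:
    - [[1.45, 0.05, 0, 0.4], [1.45, 0.05, 0, 0.4], [1.45, 0.06, 0, 0.36], [1.4, 0.06, 0, 0], [0, 0, 2, 0], [0, 0, 3, 0], [0, 0, 3, 0], [0, 0, 3, 0], [0, 0, 3, 0], [0, 0, 2.5, 0], [0, 0, 1.5, 0], [0, 0, 1, 0], [0, 0, 0, 0], [0, 0, 0, 0]]
  claw: 9.3

```text
t: 3.78
tool_pos: [0.4174, 0.2833, 0.0604]
orientation: [-2.301, -2.139, 0.001]
force: [-0.6, 0.5, 0.9]
opening: 0.0931
```

Run:
```python
from plant import robot
from h import *
import pickle
s=robot.read_state();p=robot.camera_params("wrist");im=robot.read_camera("wrist");im2=robot.read_camera("side")
print(s['t'],s['tool_pos'],s['force'])
cv2.imwrite("pics/w2.png",im[:,:,::-1]);cv2.imwrite("pics/s2.png",cv2.resize(im2[60:220,100:300,::-1],None,fx=3.5,fy=3.5))
```

```text
3.7833 [0.41742671 0.28325183 0.06042735] [-0.5923511   0.52258523  0.85851262]
```

View pics/w2.png

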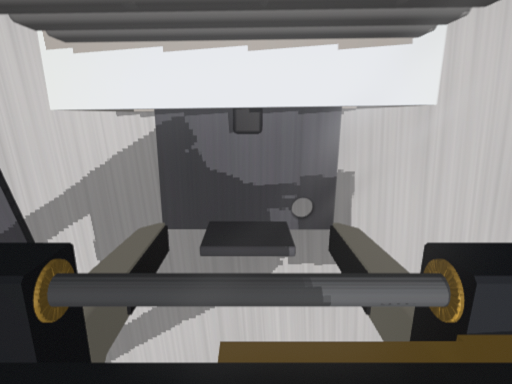

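View pics/s2.png

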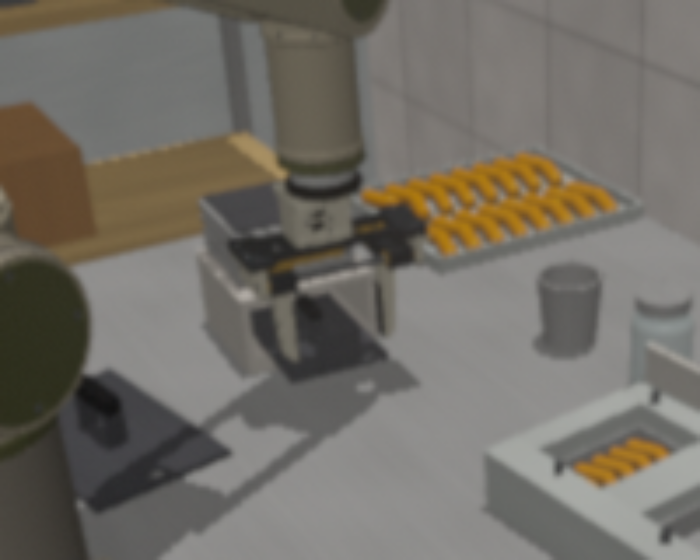

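The tab (203–293, row 237) is centred between the fingers (168 and 330). I'll descend the last 1.6 cm and grip.

>>> carry_out:
  commands:
    - [[0, 0, 0.8, 0], [0, 0, 0.6, 0], [0, 0, 0.2, 0], [0, 0, 0, 0]]

```text
t: 4.22
tool_pos: [0.4168, 0.2829, 0.0434]
orientation: [-2.302, -2.137, 0.002]
force: [-0.3, 0.2, 1.1]
opening: 0.0928
```

>>> carry_out:
  commands:
    - [[0, 0, 0, 0], [0, 0, 0, 0], [0, 0, 0, 0], [0, 0, 0, 0], [0, 0, 0, 0], [0, 0, 0, 0], [0, 0, 0, 0], [0, 0, 0, 0], [0, 0, 0, 0], [0, 0, 0, 0]]
  claw: 0
  grip_force: 60

```text
t: 5.05
tool_pos: [0.4174, 0.2832, 0.0443]
orientation: [2.302, 2.138, -0.0]
force: [0.2, -0.4, 0.6]
opening: 0.0493
```

>>> carry_out:
  commands:
    - [[0, 0, -0.1, 0], [0, 0, -0.1, 0], [-0.5, 0, -0.1, 0], [-0.8, 0, 0, 0], [-0.8, 0, 0, 0], [-0.8, 0, 0, 0], [-0.8, 0, 0, 0], [-0.3, 0, 0, 0], [0, 0, 0, 0]]

```text
t: 5.8
tool_pos: [0.4144, 0.2423, 0.0472]
orientation: [2.303, 2.136, -0.0]
force: [0.7, 0.4, -3.8]
opening: 0.0493
```

Run:
```python
from plant import robot
from h import *
s=robot.read_state();im=robot.read_camera("wrist");im2=robot.read_camera("side")
print(s['t'],s['tool_pos'],s['force'],s['wrist_torque'],s['opening'])
a=cv2.resize(im2[100:200,140:260,::-1],(480,400),interpolation=cv2.INTER_CUBIC);b=cv2.resize(im[:,:,::-1],(320,240));c=np.zeros((400,800,3),np.uint8);c[:,:480]=a;c[:240,480:]=b
cv2.imwrite("pics/s3.png",c)
```

```text
5.8 [0.41436167 0.24231779 0.04715719] [ 0.65736832  0.42339051 -3.77924561] [-0.34327316  0.11603684  0.03587803] 0.04930100599997533
```

View pics/s3.png

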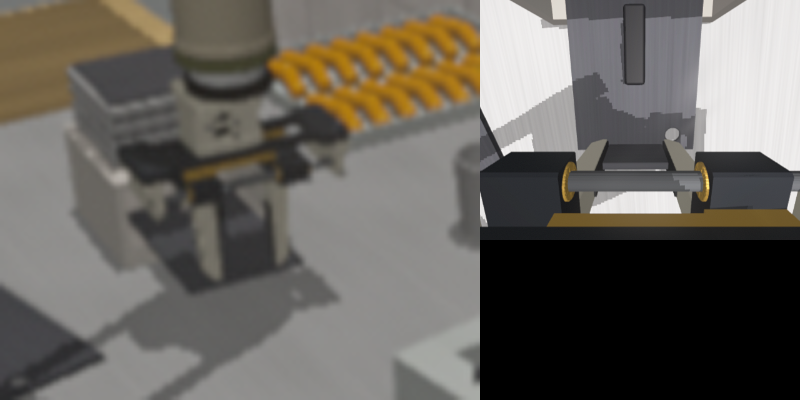

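The grip carries the whole weight (−3.8 N, 0.34 N m) and the cover stays level. I'll draw it out the rest of the way.

>>> carry_out:
  commands:
    - [[-0.6, 0, 0, 0], [-1, 0, 0, 0], [-1, 0, 0, 0], [-1, 0, 0, 0], [-1, 0, 0, 0], [-1, 0, 0, 0], [-1, 0, 0, 0], [-1, 0, 0, 0], [-1, 0, 0, 0], [-1, 0, 0, 0], [-1, 0, 0, 0], [-0.6, 0, 0, 0], [-0.3, 0, 0, 0], [0, 0, 0, 0]]

```text
t: 7.07
tool_pos: [0.406, 0.1281, 0.0473]
orientation: [2.303, 2.136, 0.0]
force: [0.5, -0.2, -3.9]
opening: 0.0495
```

Run:
```python
from plant import robot
from h import *
s=robot.read_state();im=robot.read_camera("wrist");im2=robot.read_camera("side")
print(s['t'],s['tool_pos'],s['force'],s['wrist_torque'],s['opening'])
a=cv2.resize(im2[100:220,150:294,::-1],(480,400),interpolation=cv2.INTER_CUBIC);b=cv2.resize(im[:,:,::-1],(320,240));c=np.zeros((400,800,3),np.uint8);c[:,:480]=a;c[:240,480:]=b
cv2.imwrite("pics/s4.png",c)
```

```text
7.0667 [0.40598324 0.12806456 0.04728694] [ 0.50278552 -0.24449872 -3.92725416] [-0.37093679  0.1007643   0.01120344] 0.04954481088217805
```

View pics/s4.png

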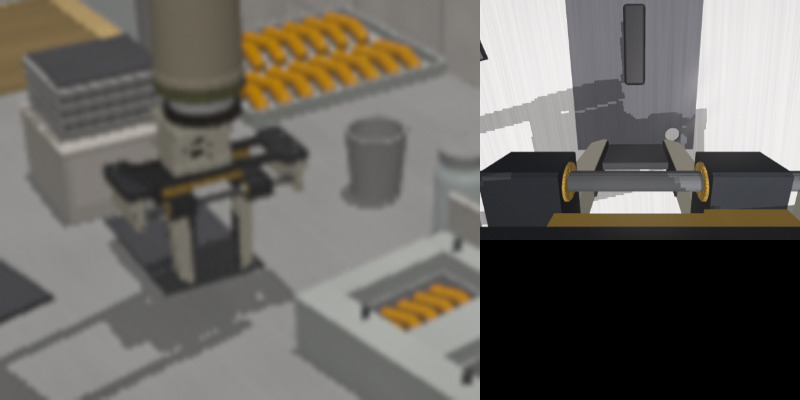

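>>> carry_out:
  commands:
    - [[0, 0, 0.3, 0], [0, 0, 0.4, 0], [0, 0, 0.4, 0], [0, 0, 0.4, 0], [0, 0, 0.3, 0], [0, 0, 0.2, 0], [0, 0, 0, 0]]

```text
t: 7.75
tool_pos: [0.4054, 0.1286, 0.0265]
orientation: [-2.302, -2.137, 0.002]
force: [0.3, 0.4, -3.9]
opening: 0.0492
```

>>> carry_out:
  commands:
    - [[0, 0, 0.1, 0], [0, 0, 0.1, 0], [0, 0, 0.05, 0], [0, 0, 0.05, 0], [0, 0, 0, 0]]

```text
t: 8.17
tool_pos: [0.4061, 0.1287, 0.0244]
orientation: [2.302, 2.137, 0.001]
force: [-0.4, 0.5, -1.8]
opening: 0.0493
```

>>> carry_out:
  commands:
    - [[0, 0, 0.05, 0], [0, 0, 0.03, 0], [0, 0, 0, 0], [0, 0, 0, 0]]

```text
t: 8.5
tool_pos: [0.4062, 0.1287, 0.0243]
orientation: [2.302, 2.137, 0.0]
force: [-4.4, -2.2, 7.0]
opening: 0.0496
```

Run:
```python
from plant import robot
from h import *
s=robot.read_state()
print(s['t'],s['tool_pos'],s['force'],s['wrist_torque'],s['opening'])
```

```text
8.5 [0.40620963 0.12866647 0.0242591 ] [-4.43624897 -2.16932203  7.01995277] [-0.37450387  0.90238948  0.09863972] 0.0496045418036313
```

>>> carry_out:
  commands:
    - [[0, 0, -0.03, 0], [0, 0, 0, 0], [0, 0, 0, 0], [0, 0, 0, 0], [0, 0, 0, 0], [0, 0, 0, 0]]
  claw: 9.3

```text
t: 9.0
tool_pos: [0.4059, 0.1287, 0.0237]
orientation: [-2.302, -2.138, -0.0]
force: [-0.3, 0.7, -0.1]
opening: 0.0851
```

>>> carry_out:
  commands:
    - [[0, 0, -1, 0], [0, 0, -2, 0], [0, 0, -3, 0], [0, 0, -3, 0], [0, 0, -3, 0], [0, 0, -3, 0], [0, 0, -2, 0], [-1, 0, -1, 0], [0, 0, 0, 0], [0, 0, 0, 0]]

```text
t: 9.83
tool_pos: [0.4052, 0.1181, 0.2035]
orientation: [2.303, 2.136, 0.0]
force: [-0.7, -0.2, -0.7]
opening: 0.0929
```

Run:
```python
from plant import robot
from h import *
import pickle
s=robot.read_state();p=robot.camera_params("wrist");im=robot.read_camera("wrist")
print(s['t'],s['tool_pos'],s['force'])
pickle.dump((p,s),open("w5.pkl","wb"))
cv2.imwrite("pics/w5.png",im[:,:,::-1])
```

```text
9.8333 [0.40520436 0.11811994 0.20354531] [-0.65713007 -0.2384419  -0.66513601]
```

View pics/w5.png

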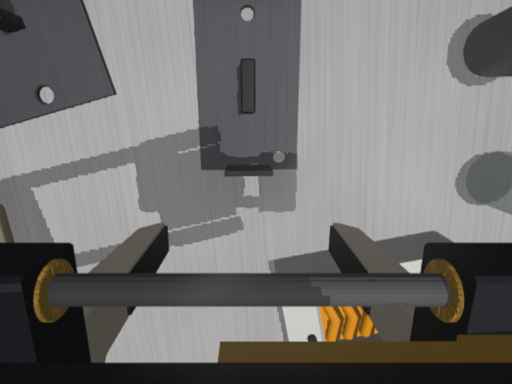

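The cover lies flat and clear of the rack. Its holes are at (247,14) and (279,157), with the handle at about (248,85).

Run:
```python
import cv2
i=cv2.imread("pics/w5.png");cv2.imwrite("pics/w5c.png",cv2.resize(i[0:180,180:315],None,fx=4.4,fy=4.4*0.75,interpolation=cv2.INTER_CUBIC))
from h import *
import pickle
np.set_printoptions(precision=4,suppress=True)
p,s=pickle.load(open("w5.pkl","rb"))
g=cv2.cvtColor(i,cv2.COLOR_BGR2GRAY)
for (u,v) in[(247,14),(279,157)]:
    w=g[v-12:v+13,u-12:u+13]; m=(w>110).astype(np.uint8)
    n,l,st,c=cv2.connectedComponentsWithStats(m);
    k=l[12,12];print(k,st[k],c[k]+[u-12,v-12])
h=(g<45).astype(np.uint8)[40:130,220:280];n,l,st,c=cv2.connectedComponentsWithStats(h);k=1+np.argmax(st[1:,4]);print("handle",st[k],c[k]+[220,40])
H=[plane(p,247.2,13.7,.005),plane(p,278.8,157,.005)]
th,t,r=fit2([(-.074,0),(.074,.035)],H);print(np.degrees(th),t,r)
hc=plane(p,248,72,.044),plane(p,248,85,.044);print("handle",hc, plane(p,247.7,59,.044),plane(p,247.7,112,.044))
```

```text
1 [  6   6  13  13 138] [246.7101  14.0362]
1 [ 7  6 10 11 87] [278.4943 156.2989]
handle [20 20 14 53 68] [242.1176  89.7647]
-93.81302010205181 [0.4108 0.2134] [[ 0.0001 -0.0004]
 [-0.0001  0.0004]]
handle (array([0.4121, 0.2262, 0.044 ]), array([0.4112, 0.2145, 0.044 ])) [0.4126 0.2376 0.044 ] [0.409  0.1896 0.044 ]
```

View pics/w5c.png

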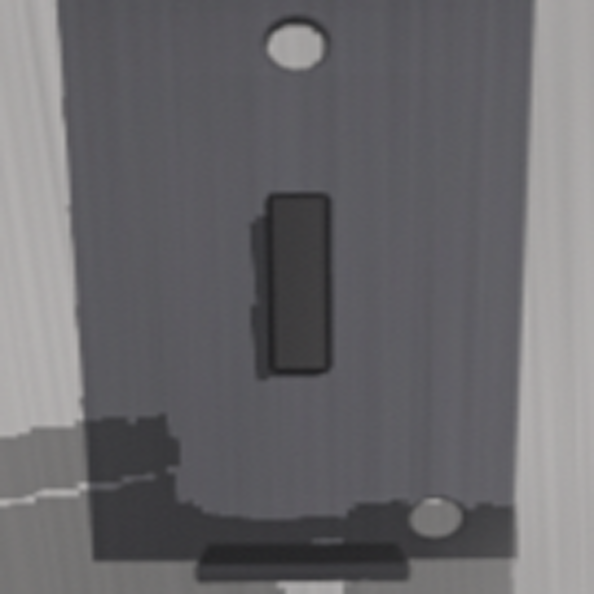

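>>> carry_out:
  commands:
    - [[1.5, 0, 0, 0], [2.5, 0, 0, 0], [2.5, 0, 0, 0], [2, -0.05, 0, 0], [1.06, -0.04, 1, 0], [0, 0, 2.5, 0], [0, 0, 3, 0], [0, 0, 3, 0], [0, 0, 3, 0], [0, 0, 2, 0], [0, 0, 1.3, 0], [0, 0, 0.9, 0], [0, 0, 0.45, 0], [0, 0, 0, 0], [0, 0, 0, 0]]
  claw: 9.3

```text
t: 11.13
tool_pos: [0.4114, 0.214, 0.0323]
orientation: [-2.302, -2.137, 0.0]
force: [1.2, 0.3, 0.1]
opening: 0.0931
```

Run:
```python
from plant import robot
from h import *
s=robot.read_state();im=robot.read_camera("wrist")
print(s['t'],s['tool_pos'],s['force'])
cv2.imwrite("pics/w6.png",im[:,:,::-1])
```

```text
11.1333 [0.41142711 0.21400896 0.03232135] [1.17868999 0.2895944  0.11642022]
```

View pics/w6.png

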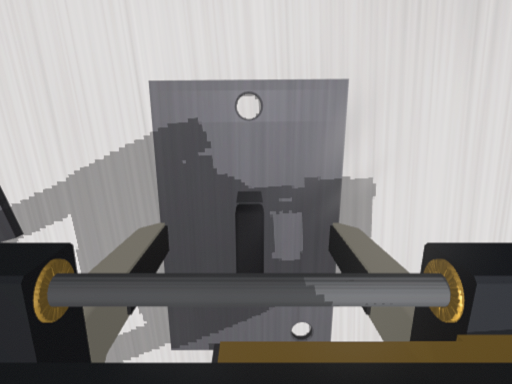

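The handle (249,240) is centred between the fingers. I'll grip it and lift.

>>> carry_out:
  commands:
    - [[0, 0, 0, 0], [0, 0, 0, 0], [0, 0, 0, 0], [0, 0, 0, 0], [0, 0, 0, 0], [0, 0, 0, 0], [0, 0, 0, 0], [0, 0, 0, 0], [0, 0, 0, 0], [0, 0, 0, 0], [0, 0, 0, 0], [0, 0, 0, 0]]
  claw: 0
  grip_force: 60

```text
t: 12.18
tool_pos: [0.4114, 0.2141, 0.0322]
orientation: [-2.302, -2.138, 0.0]
force: [0.4, -0.2, 0.6]
opening: 0.0177
```

>>> carry_out:
  commands:
    - [[0, 0, -0.3, 0], [0, 0, -0.6, 0], [0, 0, -1, 0], [0, 0, -2, 0], [0, 0, -2.5, 0], [0, 0, -3, 0], [0, 0, -3, 0], [0, 0, -2.5, 0], [0, 0, -1.5, 0], [0, 0, -0.8, 0], [0, 0, 0, 0], [0, 0, 0, 0]]

```text
t: 13.18
tool_pos: [0.4112, 0.2141, 0.204]
orientation: [-2.302, -2.138, 0.0]
force: [-0.4, -0.4, -5.1]
opening: 0.0136
```

Run:
```python
from plant import robot
from h import *
s=robot.read_state();p=robot.camera_params("wrist");im=robot.read_camera("wrist")
print(s['t'],s['tool_pos'],s['force'],s['wrist_torque'],s['q'])
import pickle
pickle.dump((p,s),open("w7.pkl","wb"))
cv2.imwrite("pics/w7.png",im[:,:,::-1])
```

```text
13.1833 [0.411183   0.2140534  0.20398005] [-0.38724138 -0.38279308 -5.11856533] [-0.00717581  0.08943139 -0.0120899 ] [ 3.69284812e-01 -2.32739524e-01  1.89119389e+00  1.99799833e-05
  1.48320986e+00  4.43408142e-01]
```

View pics/w7.png

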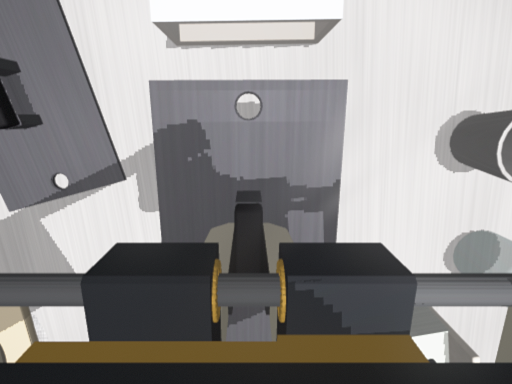

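>>> carry_out:
  commands:
    - [[-0.6, 0.8, -0.6, 0], [-1.2, 1.6, -0.6, -3], [-1.71, 2.19, -0.4, -5], [-2.22, 1.92, 0, -6], [-2.2, 1.9, 0, -6], [0, 0, 0, -6.5], [0, 0, 0, -6.5], [0, 0, 0, -6.5], [0, 0, 0, -6.5], [0, 0, 0, -6.5], [0, 0, 0, -6.5], [0, 0, 0, -6.5], [0, 0, 0, -6.5], [0, 0, 0, -6.5], [0, 0, 0, -6.5], [0, 0, 0, -6.5], [0, 0, 0, -5.5], [0, 0, 0, -4], [0, 0, 0, 0], [0, 0, 0, 0]]

```text
t: 14.9
tool_pos: [0.4983, 0.1369, 0.2192]
orientation: [0.181, -3.134, 0.001]
force: [0.2, 1.0, -3.0]
opening: 0.0136
```

Run:
```python
from plant import robot
from h import *
s=robot.read_state();p=robot.camera_params("wrist");im=robot.read_camera("wrist")
print(s['t'],s['tool_pos'],s['force'],s['wrist_torque'],s['q'],s['opening'])
M=Ro.from_rotvec(s['orientation']).as_matrix();print(np.degrees(np.arctan2(M[1,0],M[0,0])))
import pickle
pickle.dump((p,s),open("w8.pkl","wb"))
cv2.imwrite("pics/w8.png",im[:,:,::-1])
```

```text
14.9 [0.49830578 0.13689205 0.21922714] [ 0.17599751  1.03008304 -3.03465338] [ 0.06117502  0.02438953 -0.01569297] [ 1.68984764e-01 -8.74711966e-02  1.73365586e+00 -1.75814970e-04
  1.49737110e+00 -1.51705543e+00] 0.013626878607953582
-173.39627970754356
```

View pics/w8.png

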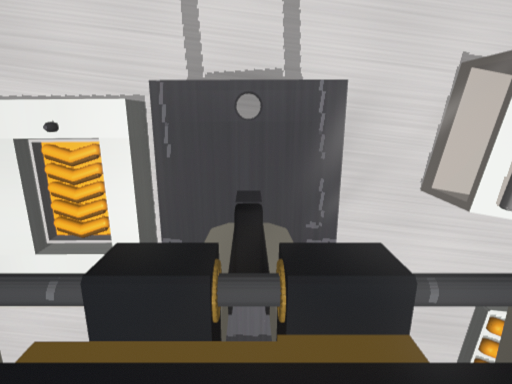

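>>> carry_out:
  commands:
    - [[-1.5, 0.4, 0, 0], [-1.5, 0.4, 0, 0], [-1.5, 0.2, 0, 0], [-0.5, 0, 0, 0], [0, 0, 0, 0], [0, 0, 0, 0]]

```text
t: 15.45
tool_pos: [0.5466, 0.153, 0.2197]
orientation: [0.183, -3.135, 0.0]
force: [0.1, 0.5, -3.6]
opening: 0.0135
```

Run:
```python
from plant import robot
from h import *
s=robot.read_state();p=robot.camera_params("wrist");im=robot.read_camera("wrist")
print(s['t'],s['tool_pos'])
import pickle
pickle.dump((p,s),open("w9.pkl","wb"))
cv2.imwrite("pics/w9.png",im[:,:,::-1])
cv2.imwrite("pics/w9c.png",cv2.resize(im[60:280,0:270,::-1],None,fx=2.7,fy=2.7,interpolation=cv2.INTER_CUBIC))
```

```text
15.45 [0.54660953 0.1529737  0.21973424]
```

View pics/w9c.png

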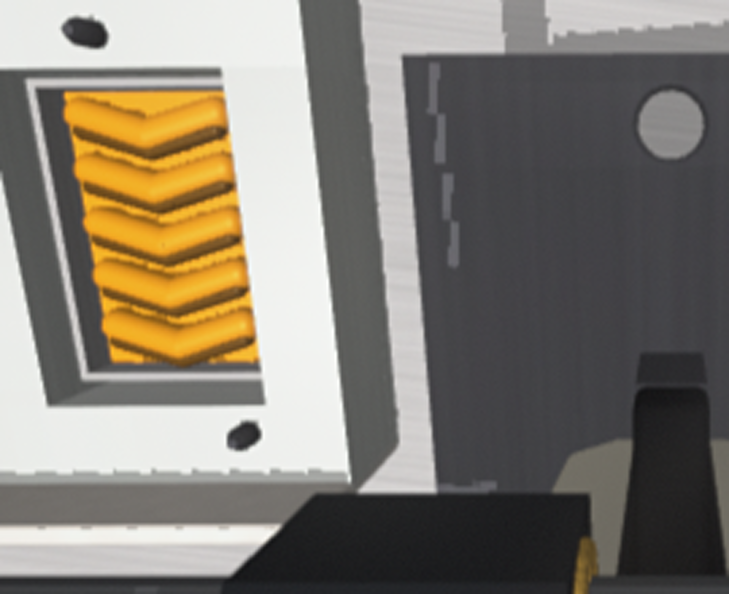

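Run:
```python
from h import *
import pickle
np.set_printoptions(precision=4,suppress=True)
p,s=pickle.load(open("w9.pkl","rb"))
i=cv2.imread("pics/w9.png");g=cv2.cvtColor(i,cv2.COLOR_BGR2GRAY)
for u,v in[(32,72),(90,221)]:
    m=(g[v-11:v+11,u-14:u+14]<110).astype(np.uint8);n,l,st,c=cv2.connectedComponentsWithStats(m)
    k=l[11,14];print(st[k],c[k]+[u-14,v-11])
f=lambda u,v,z:plane(p,u/2.7-.3,60+v/2.7-.3,z)
loc=[(-.063,.043),(.063,.043),(.063,-.043)]
W=[f(221,68,.06),f(264,403,.06),f(48,405,.06)]
th,t,r=fit2(loc,W);print("rim",np.degrees(th),t);print(r)
P=[f(86,33,.066),f(243,436,.066)]
th,t,r=fit2([(-.074,0),(.074,.035)],P);print("pins",np.degrees(th),t);print(r)
th,t,r=fit2(loc+[(-.074,0),(.074,.035)],W+P);print("all",np.degrees(th),t);print(r)
e=[f(302,15,.06),f(350,483,.06)];print("side edge",e)
print("tops",proj(p,np.r_[P[0][:2],.06])*1,proj(p,np.r_[P[0][:2],.074]))
# held cover
z=s['tool_pos'][2]-.032
M=Ro.from_rotvec(s['orientation']).as_matrix()
h=plane(p,671/2.7-.3,60+124/2.7-.3,z+.005)
print("hole in tool",M.T@(h-s['tool_pos']), "tool yaw",np.degrees(np.arctan2(M[1,0],M[0,0])))
e=[f(404,56,z+.005),f(729,52,z+.005)];d=e[1]-e[0];print("rear edge dir vs tool y", np.degrees(np.arctan2(*(M.T@d)[[0,1]])),M.T@(e[0]-s['tool_pos']))
e=[f(404,60,z+.005),f(437,490,z+.005)];print("side edge in tool",[M.T@(a-s['tool_pos']) for a in e])
```

```text
[  5   6  17  11 136] [31.5    71.7206]
[ 8  6 12 11 89] [ 89.8427 221.1124]
rim 6.945784379797564 [ 0.5355 -0.0524]
[[ 0.0007  0.    ]
 [-0.0006 -0.0005]
 [-0.0002  0.0005]]
pins 6.966491173673234 [ 0.5356 -0.0515]
[[ 0.0003  0.0001]
 [-0.0003 -0.0001]]
all 6.906953272851348 [ 0.5355 -0.052 ]
[[ 0.0006 -0.0004]
 [-0.0007 -0.0008]
 [-0.0002  0.0001]
 [ 0.0005  0.0006]
 [-0.0002  0.0005]]
side edge [array([0.4474, 0.0112, 0.06  ]), array([0.6221, 0.0318, 0.06  ])]
tops [35.853  72.7758] [25.5388 70.7289]
hole in tool [0.0746 0.0003 0.0271] tool yaw -173.30789971538246
rear edge dir vs tool y 0.7010755400705497 [ 0.0879 -0.0542  0.0271]
side edge in tool [array([ 0.0872, -0.0542,  0.0271]), array([-0.0072, -0.054 ,  0.027 ])]
```

>>> carry_out:
  commands:
    - [[0.2, -1, 0, 0], [0.33, -2, 0, -0.12], [0.4, -2.4, 0, -0.12], [0.4, -2.5, 0, 0], [0.4, -2.5, 0, 0], [0.4, -2.5, 0, 0], [0.4, -2.5, 0, 0], [0.4, -2.27, 0, 0], [0.3, -1.6, 0, 0], [0.2, -1, 0, 0], [0, 0, 1.5, 0], [0, 0, 2.5, 0], [0, 0, 2.2, 0], [0, 0, 1.5, 0], [0, 0, 0.8, 0], [0, 0, 0, 0], [0, 0, 0, 0], [0, 0, 0, 0]]

```text
t: 17.0
tool_pos: [0.5383, -0.0523, 0.1368]
orientation: [-0.192, 3.134, -0.001]
force: [0.5, 0.0, -2.7]
opening: 0.0137
```

Run:
```python
from plant import robot
from h import *
s=robot.read_state();p=robot.camera_params("wrist");im=robot.read_camera("wrist");im2=robot.read_camera("side")
M=Ro.from_rotvec(s['orientation']).as_matrix();ty=np.degrees(np.arctan2(M[1,0],M[0,0]))
print(s['t'],s['tool_pos'],s['force'],ty)
print("err tool cm",100*M.T@(np.r_[.5361,-.0523,.092]-s['tool_pos']))
import pickle
pickle.dump((p,s),open("w10.pkl","wb"))
a=cv2.resize(im2[150:250,220:340,::-1],(480,400),interpolation=cv2.INTER_CUBIC);b=cv2.resize(im[60:220,150:350,::-1],(320,256));c=np.zeros((400,800,3),np.uint8);c[:,:480]=a;c[:256,480:]=b
cv2.imwrite("pics/w10.png",c)
```

```text
17.0 [ 0.53834625 -0.05225078  0.13683334] [ 0.46149883  0.02236877 -2.67864159] -173.00260561829026
err tool cm [0.23326214 0.02572223 4.48282171]
```

View pics/w10.png

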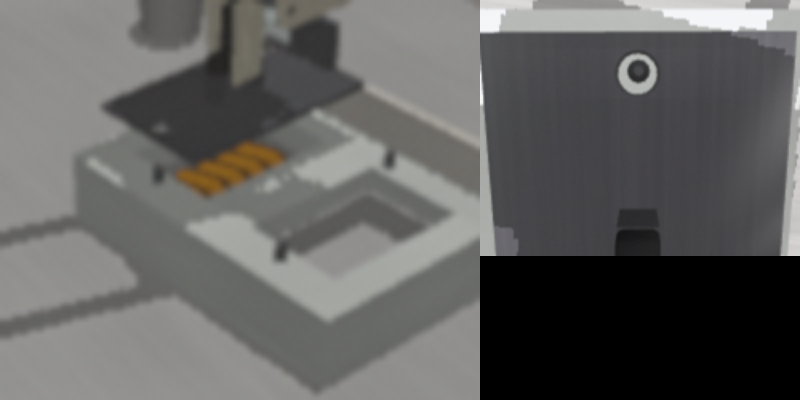

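Run:
```python
from h import *
import pickle
np.set_printoptions(precision=4,suppress=True)
p,s=pickle.load(open("w10.pkl","rb"));M=Ro.from_rotvec(s['orientation']).as_matrix()
z=s['tool_pos'][2]-.032
u=lambda a,b:(150+(a-480)/1.6-.2,60+b/1.6-.2)
h=plane(p,*u(637.5,73.5),z+.005);q=plane(p,*u(638,70.5),.074)
print(h,q,"pin expected",np.r_[.5355,-.052]-.074*np.array([np.cos(np.radians(6.93)),np.sin(np.radians(6.93))]))
print("hole->pin in tool cm",100*M.T@(q-h))
```

```text
[ 0.4644 -0.061   0.1098] [ 0.4623 -0.0611  0.074 ] pin expected [ 0.462  -0.0609]
hole->pin in tool cm [0.2162 0.0188 3.5829]
```

Three measurements agree on a correction of +0.22 cm in x and +0.02 cm in y. I'll apply it and descend to just above the pins.

>>> carry_out:
  commands:
    - [[0.12, 0.02, 0, 0], [0.1, 0, 0.3, 0], [0, 0, 0.8, 0], [0, 0, 0.8, 0], [0, 0, 0.4, 0], [0, 0, 0, 0], [0, 0, 0, 0], [0, 0, 0, 0]]

```text
t: 17.77
tool_pos: [0.5353, -0.0522, 0.1122]
orientation: [0.192, -3.136, -0.0]
force: [0.0, 0.1, -4.2]
opening: 0.0134
```

Run:
```python
from plant import robot
from h import *
s=robot.read_state();p=robot.camera_params("wrist");im=robot.read_camera("wrist");im2=robot.read_camera("side")
M=Ro.from_rotvec(s['orientation']).as_matrix();ty=np.degrees(np.arctan2(M[1,0],M[0,0]))
print(s['t'],s['tool_pos'],s['force'],ty)
print("err tool cm",100*M.T@(np.r_[.5361,-.0523,.092]-s['tool_pos']))
a=cv2.resize(im2[150:250,220:340,::-1],(480,400),interpolation=cv2.INTER_CUBIC);b=cv2.resize(im[85:125,228:268,::-1],(320,320),interpolation=cv2.INTER_CUBIC);c=np.zeros((400,800,3),np.uint8);c[:,:480]=a;c[:320,480:]=b
cv2.imwrite("pics/w11.png",c)
```

```text
17.7667 [ 0.53529565 -0.05216181  0.11217847] [ 0.04691091  0.07813987 -4.22492384] -173.0078700101911
err tool cm [-0.0784791  -0.02366413  2.01783265]
```

View pics/w11.png

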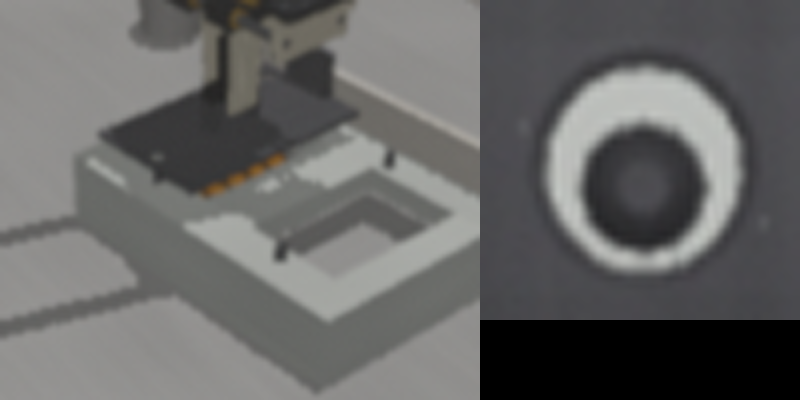

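>>> carry_out:
  commands:
    - [[-0.12, 0, 0, 0], [0, 0, 0, 0], [0, 0, 0.3, 0], [0, 0, 0.3, 0], [0, 0, 0.2, 0], [0, 0, 0, 0], [0, 0, 0, 0]]

```text
t: 18.45
tool_pos: [0.5362, -0.052, 0.1038]
orientation: [0.191, -3.135, -0.0]
force: [0.0, -0.8, -2.9]
opening: 0.0137
```

Run:
```python
from plant import robot
from h import *
s=robot.read_state();p=robot.camera_params("wrist");im=robot.read_camera("wrist");im2=robot.read_camera("side")
M=Ro.from_rotvec(s['orientation']).as_matrix();ty=np.degrees(np.arctan2(M[1,0],M[0,0]))
print(s['t'],s['tool_pos'],s['force'],s['wrist_torque'],ty)
print("err tool cm",100*M.T@(np.r_[.5361,-.0523,.092]-s['tool_pos']))
a=cv2.resize(im2[150:250,220:340,::-1],(480,400),interpolation=cv2.INTER_CUBIC);b=cv2.resize(im[85:125,228:268,::-1],(320,320),interpolation=cv2.INTER_CUBIC);c=np.zeros((400,800,3),np.uint8);c[:,:480]=a;c[:320,480:]=b
cv2.imwrite("pics/w12.png",c)
```

```text
18.45 [ 0.5361538  -0.05196002  0.1038305 ] [ 0.00337872 -0.78036804 -2.91109682] [ 0.02406388 -0.02292846  0.01399885] -173.01066883450284
err tool cm [ 0.0086094  -0.03338513  1.18304836]
```

View pics/w12.png

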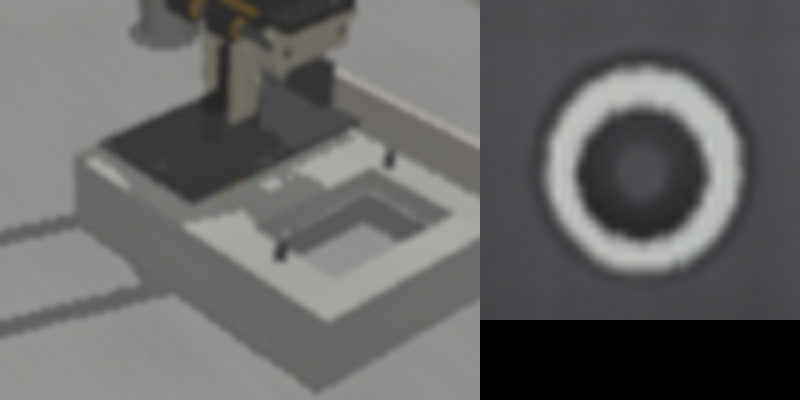

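The pin is now centred in the hole. I'll lower the cover slowly.

>>> carry_out:
  commands:
    - [[0, 0, 0.2, 0], [0, 0, 0.2, 0], [0, 0, 0.2, 0], [0, 0, 0.2, 0], [0, 0, 0, 0], [0, 0, 0, 0]]

```text
t: 19.05
tool_pos: [0.5363, -0.052, 0.096]
orientation: [0.191, -3.135, -0.0]
force: [0.0, -0.1, -3.3]
opening: 0.0134
```

>>> carry_out:
  commands:
    - [[0, 0, 0.1, 0], [0, 0, 0.1, 0], [0, 0, 0.1, 0], [0, 0, 0, 0], [0, 0, 0, 0]]

```text
t: 19.47
tool_pos: [0.5365, -0.052, 0.0933]
orientation: [-0.192, 3.136, -0.0]
force: [1.5, -0.9, -3.4]
opening: 0.0132
```

>>> carry_out:
  commands:
    - [[0, 0, 0.1, 0], [0, 0, 0.05, 0], [0, 0, 0, 0], [0, 0, 0, 0]]

```text
t: 19.8
tool_pos: [0.5366, -0.052, 0.0931]
orientation: [-0.192, 3.135, -0.0]
force: [-5.9, 0.8, 8.2]
opening: 0.0134
```

Run:
```python
from plant import robot
from h import *
s=robot.read_state()
print(s['t'],s['tool_pos'],s['force'],s['wrist_torque'])
```

```text
19.8 [ 0.53663192 -0.05203886  0.0930939 ] [-5.86261569  0.84701714  8.21325967] [0.14419382 1.04661533 0.01164824]
```

Run:
```python
from plant import robot
from h import *
im=robot.read_camera("wrist");im2=robot.read_camera("side")
a=cv2.resize(im2[150:250,220:340,::-1],(480,400),interpolation=cv2.INTER_CUBIC);b=cv2.resize(im[85:125,228:268,::-1],(320,320),interpolation=cv2.INTER_CUBIC);c=np.zeros((400,800,3),np.uint8);c[:,:480]=a;c[:320,480:]=b
cv2.imwrite("pics/w13.png",c)
```

```text
(no output)
```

View pics/w13.png

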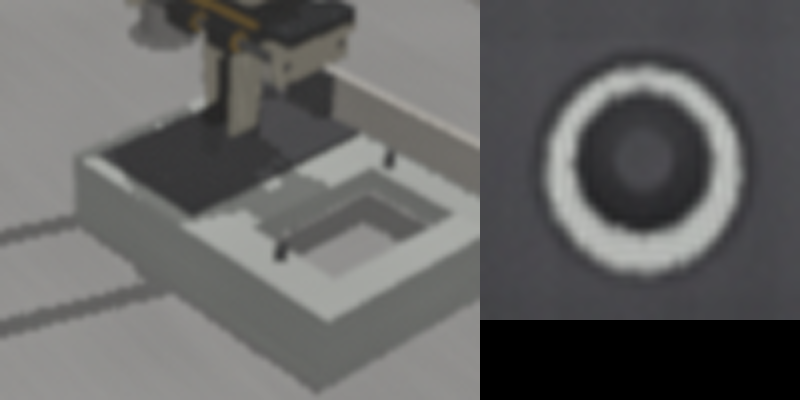

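>>> carry_out:
  commands:
    - [[0, 0, -0.05, 0], [0, 0, 0, 0], [0, 0, 0, 0], [0, 0, 0, 0], [0, 0, 0, 0], [0, 0, 0, 0], [0, 0, 0, 0], [0, 0, 0, 0]]
  claw: 7

```text
t: 20.57
tool_pos: [0.5364, -0.052, 0.0921]
orientation: [0.192, -3.136, -0.0]
force: [-0.6, 0.8, 0.1]
opening: 0.0622
```

>>> carry_out:
  commands:
    - [[0, 0, -0.5, 0], [0, 0, -1, 0], [0, 0, -2, 0], [0, 0, -3, 0], [0, 0, -3, 0], [0, 0, -2.5, 0], [0, 0, -1, 0], [0, 0, 0, 0], [0, 0, 0, 0]]

```text
t: 21.32
tool_pos: [0.5366, -0.0521, 0.2223]
orientation: [-0.191, 3.135, -0.0]
force: [0.7, 0.3, -0.1]
opening: 0.0699
```

Run:
```python
from plant import robot
from h import *
import pickle
s=robot.read_state();p=robot.camera_params("wrist");im=robot.read_camera("wrist");im2=robot.read_camera("side")
print(s['t'],s['tool_pos'],s['force'])
pickle.dump((p,s),open("w14.pkl","wb"))
cv2.imwrite("pics/w14.png",im[:,:,::-1])
cv2.imwrite("pics/s14.png",cv2.resize(im2[110:250,200:360,::-1],(800,600)[:2] and (686,600),interpolation=cv2.INTER_CUBIC))
```

```text
21.3167 [ 0.53664985 -0.0520567   0.22226301] [ 0.7052884   0.29074112 -0.06853331]
```

View pics/w14.png

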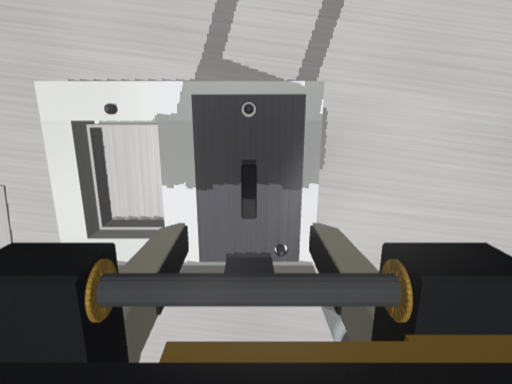

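View pics/s14.png

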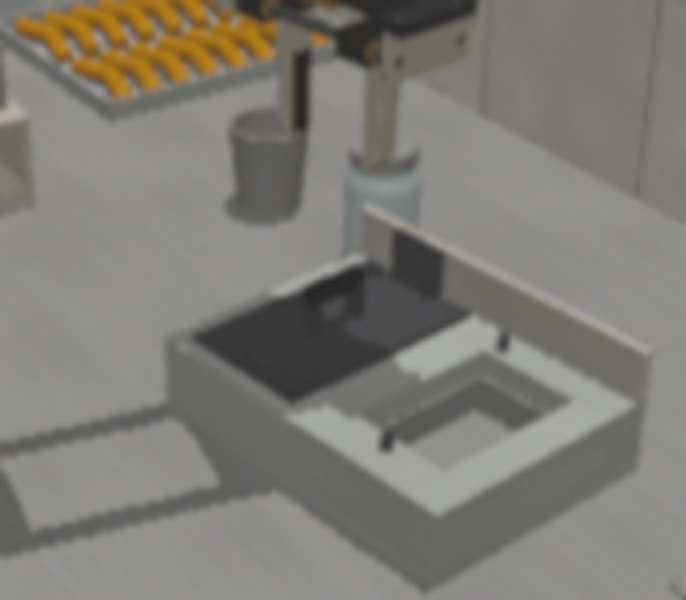

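Both pins show through their holes, at (249,109) and (281,249). I'll check from the edges that the plate sits level at rim height, and check the bystanders in the top view.

Run:
```python
from plant import robot
from h import *
import pickle
np.set_printoptions(precision=4,suppress=True)
p,s=pickle.load(open("w14.pkl","rb"))
i=cv2.imread("pics/w14.png")
cv2.imwrite("pics/w14c.png",cv2.resize(i[85:275,180:320],None,fx=4,fy=3,interpolation=cv2.INTER_CUBIC))
def pr(th,t,z,L): 
    R=np.array([[np.cos(th),-np.sin(th)],[np.sin(th),np.cos(th)]]);return proj(p,np.r_[R@L+t,z])
th=np.radians(6.93)
for dz in(0,.004):
  print(dz,[pr(th,np.array([.5362,-.0522]),.065+dz,np.array(L)) for L in[(-.088,-.055),(-.088,.055),(.088,.055),(.088,-.055)]])
cv2.imwrite("pics/t14.png",robot.read_camera("top")[:,:,::-1])
```

```text
0 [array([190.6998,  94.1887]), array([305.3341,  94.3934]), array([297.6607, 261.8206]), array([197.9147, 261.6436])]
0.004 [array([189.9318,  93.9223]), array([306.089 ,  94.1297]), array([298.2278, 263.5235]), array([197.3309, 263.3445])]
```

View pics/w14c.png

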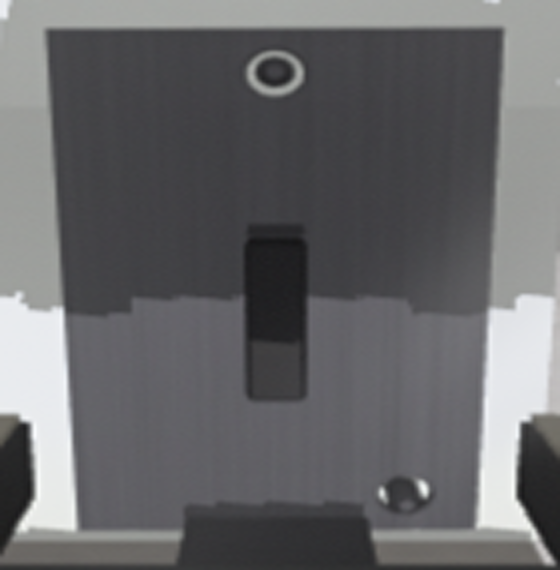

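View pics/t14.png

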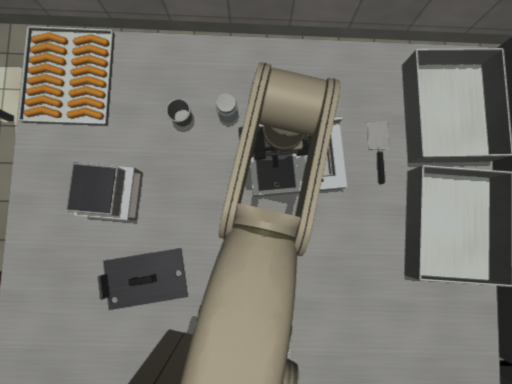

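Run:
```python
from plant import robot
print(robot.close_job(), robot.read_state()['t'])
```

```text
the job is handed in; nothing more can be done
the job is handed in; nothing more can be done
```

I drew the small cover out of the rack by its tab, laid it flat on the worktop and let go. I then took it by the handle and seated it over the left well, which holds the food, with the tab towards the splashback. I handed the job in at about 21.5 s.

- **Seating:** both pins show through their holes. The plate's edges in the wrist picture measure 114.3 and 99.8 px, against 114.6 and 99.8 px predicted for a fully seated cover; one raised by 4 mm would give 116.2 and 100.9 px.
- **Clearance:** the gripper was open, about 13 cm above where it let go, and the measured force was near zero.
- **Surroundings:** the jar, cup and spatula look unmoved in the last top view. The empty dish looks in place. The food dish is under the cover and could no longer be seen.
- **Disagreements:** none of the final checks failed. During the approach, the measured tool position and the camera differed by about 1 mm; I corrected between them until the pin was centred in the hole.

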